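# Clamp a marble tile on the carving easel

## Task

Lay the marble tile gently on the sloping easel, inside the blue outline with its lower end against the ledge, and let go of it. Then swing the green frame down over it without slamming until it is fully home, and turn the red turnbutton so that it lies square across the frame's edge and locks it. Leave the other things on the bench where they are.

Things in the scene. Friction and masses are not known exactly. Their poses are not given: they have to be found in the camera images.
- tile: the thing to clamp: a loose white marble tile, 140 x 60 x 26 mm, about 0.6 kg, lying flat on the bench with a low carved rosette (looks only) on its top. Origin: centre of its underside; x along its 140 mm length, y across its 60 mm width, z up. It may go onto the easel either end first.
- bed: the easel's sloping wooden board, 210 mm up the slope and 300 mm wide, fixed, facing away from the robot and rising towards it at 0.45 rad (26 degrees). Origin: middle of its upper surface, exactly where the tile's origin must end; x straight up the slope, y to the left as seen by someone facing the board, z square out of the board. A thin painted blue outline marks the tile's place (x -70 to 70 mm, y -30 to 30 mm), with the tile's x along the slope.
- ledge (a point): middle of the foot of the ledge's upper face (x -70 mm on the board), on which the tile's lower end rests; the ledge is a dark wooden strip 14 mm high and 100 mm long; axes as the board's
- frame (a joint): angle in rad of the green clamping frame, hinged along the board's -y side. 0 = down, parallel to the board, its underside 28 mm above it (2 mm over the tile); grows as it opens; about 2.2 = thrown open, leaning out past that side. Stiff hinge: it stays where left and takes 2 to 4 N at the free edge to move. 160 mm along the slope, 145 mm from hinge axis to free edge, 10 mm thick.
- frame_hinge (a point): middle of the frame's hinge axis (x 0, y -85, z 33 mm on the board, at half the frame's thickness); axes as the board's, the hinge turns about x. Two hinge blocks stand under it at x +-55 mm, 28 mm high, from y -92 to -78 mm.
- frame_edge (a point): middle of the frame's free edge, at half thickness; x along the hinge, y from hinge to edge, z out of its outer face (on top when down). The solid bar beside the edge is 42 mm wide; the window inside it 36 x 100 mm. Closed, the edge lies on two rests 28 mm high at x +-55 mm, y 56 to 66 mm on the board.
- turnbutton (a joint): angle in rad of the red turnbutton, seen facing the board: 0 = pointing straight up the slope beside the frame (released), grows clockwise, 1.571 = pointing square across the frame's free edge towards the hinge (locked). Light friction (0.06 N m); it stays where it is left and has no stop at the locked position (range -0.7 to 2.1).
- button_pivot (a point): the turnbutton's pivot, at the height of its underside (x 0, y 92, z 40 mm on the board), on a steel post 26 mm across; axes as the board's. The button is a bar 84 mm long, 18 mm wide, 18 mm high; it reaches 64 mm from the pivot on its pointing side and 20 mm on the other, passing 2 mm over the closed frame.
- button_tip (a point): the pointing end of the turnbutton, 64 mm from the pivot at half its height; x is the way it points
- model: gilded model figure, 90 x 120 mm base, 172 mm tall; origin at the centre of its base; leave alone
- handpiece: blue rotary handpiece lying just past the tile's end, 150 mm long, 28 mm thick; origin under its middle, x along it; leave alone
- chisel: chisel with a dark wooden handle lying behind the easel, between it and the robot, 180 mm long; origin under its middle, x along it; leave alone
- spray: green bottle with a pale label and a green cap, 64 mm across, 170 mm tall; origin at the centre of its base; leave alone
- mallet: hammer, 240 mm long, lying at the far side; origin on its underside, x along it; leave alone
- offcut: stepped marble offcut, 90 x 70 mm, 75 mm tall; origin at the centre of its underside; leave alone
- pot: blue plastic pot, 84 mm across, 100 mm tall; origin at the centre of its base; leave alone
Mind the look-alikes: they are no part of the job. Leave any brown or orange look-alike of the tile alone.

How it is judged:
By the outcome, as a careful person would: the job done as asked, in the order asked, and still so for the second after the job is handed in, with the robot touching nothing.
It also fails if it takes over 72 s, if anything falls off the work surface, if the arm or the gripper's body presses on something with over 40 N, if the wrist force passes 120 N, or if a joint passes its speed limit or range.

## Robot

A 6-joint arm with a two-finger parallel gripper is mounted at the origin on the work surface. World frame = base frame: x ahead of the robot, y to its left, z up, the work surface at z = 0. Lengths are in mm, angles in rad, forces in N, time in s.
With the tool pointing down it reaches from about 350 to 975 mm from the base axis. Payload 7.1 kg.
Tool frame: the origin (TCP) lies between the finger pads; the fingertips stand 19 mm ahead of it and the grasp point (between the pads) is the TCP; z points along the fingers, y is the line along which they close (so a half turn about z gives the same grasp; the last joint's range is limited). The gripper opens to 88 mm and grips with 3 to 60 N. Pads are 20 mm wide; open, the fingers measure 115 mm over their backs; the gripper's body (75 mm by 178 mm) begins 61 mm behind the grasp point.
Start: joints at [-1.159, 0.423, 1.63, -0, 1.089, -0.019], TCP at [261.014, -567.87, 241.675] pointing down, gripper open.
Joint ranges: [-3, 3], [-0.9, 2.11], [0.09, 2.58], [-1.31, 4.45], [0.11, 2.69], [-2.54, 2.54]. Speed limits (rad/s): [2.39, 2.39, 3.01, 3.14, 3.14, 3.14].

## Interface

Orientations are given as a rotation vector (axis times angle).
In Python, from workcell import ctrl gives the robot as it stands.
- The arm moves only by the tool arm_command, never from a script. Its argument "series" is a list of rows, each an object with "linear": the shift along the tool's x, y, z in m, a list of three; "turn": the turn about the tool's z in rad. A call has 1 to 10 rows; each row shifts and turns the commanded pose from where the row before left it, along the tool's axes as they then stand; what a row does not reach is not made up. A row lasts 1/10 s, in which the tool goes at most 50 mm and 8.59 degrees, less where a joint would pass 70% of its speed; a pose out of reach is approached as far as the arm can. A call with a gripper value outside its range is refused whole. "jaw" is the opening, from -1 (shut) to 1 (fully open), set as the call begins (left out, the last holds). The fingers move at their own pace and stop on an object; the grip force is fixed at half the most. Time passes only in rows, so rows that do not move let the fingers close. It gives the time, the measured TCP pose, the force, the opening and the grip force at its end, in the units of the state.
- ctrl.get_obs(): the state, without advancing time (a new reading comes with each control period).
- ctrl.get_image(name): name is "scene" or "top" or "wrist"; returns a dict with "frame" (480x640x3 uint8, blue, green, red), "fx", "fy", "cx", "cy" (pixels), "rvec" (rotation vector, rad) and "tvec" (3), from world to camera coordinates, as OpenCV has them. Camera axes: x right, y down, z forward; pixel columns grow to the right and rows downward; lengths in mm; the calibration is good to about 2 mm. A picture is of the moment at which its call begins. There is no depth.
- ctrl.close_job(): hands the job in; it is judged then, once.
The state is a dict: "t": time; "qpos": joint angles; "qvel": joint speeds; "joint_torque": joint torques, N m; "ee_pos": TCP position; "orientation": TCP orientation; "ft_force": force on the tool from outside, world axes, zero at the start; "moment": the same for the moment, N m; "width": finger opening in mm; "grasp_force": force on a finger pad.
Only numpy, scipy, OpenCV 4.12 (cv2) and the standard library are available. Lean on these libraries where they do the work, as an engineer would, in place of code of your own. Each camera call takes 0.05 s, during which the arm holds its last target. There are 200 camera calls.

## Working session

There is one attempt and no reset: what is moved stays moved. The work goes in short steps, Python scripts to look and compute and a tool call to move; the robot and the scene stay as the last step left them, time stands still between calls to the robot, and variables do not carry over. Pictures are saved under pics/ and viewed, at most 10 in all, crops included, and the job is handed in when it is done.

Besides the shell and the picture viewer there is one more tool, called by a JSON object that holds its "op" and its "data", one argument or row to a line. arm_command: Moves the arm, as the interface text tells. Its arguments: {"type":"object","properties":{"series":{"type":"array"},"jaw":{"type":"number"}},"required":["series"]}

```bash
mkdir -p pics; python3 - <<'E'
from workcell import ctrl
import cv2,numpy as np,pickle
for n in("scene","top"):
    d=ctrl.get_image(n);cv2.imwrite(f"pics/{n}0.png",d["frame"]);pickle.dump(d,open(f"{n}.pkl","wb"))
    R=cv2.Rodrigues(np.array(d["rvec"]))[0];print(n,d["fx"],d["cx"],d["cy"],(-R.T@np.array(d["tvec"])).round(),R.round(2).tolist())
print(ctrl.get_obs())
E
```

```text
scene 512.8703436159793 309.8521242551006 240.08252071260037 [1415.   89.  915.] [[-0.1, 0.99, -0.01], [0.65, 0.06, -0.76], [-0.75, -0.08, -0.65]]
top 623.6172595264002 323.9947940411899 241.06192875221808 [ 429.  -20. 1541.] [[0.0, -1.0, -0.0], [-1.0, -0.0, -0.06], [0.06, 0.0, -1.0]]
{'t': 0.1, 'qpos': array([-1.15900851e+00,  4.23778158e-01,  1.63059158e+00, -1.91599023e-05,
        1.08860725e+00, -1.90112003e-02]), 'qvel': array([-0.00234256, -0.00257718, -0.00356488,  0.00089285,  0.00082998,
       -0.00216283]), 'joint_torque': array([-3.69684903e-04, -5.45616388e+01, -2.74324518e+01,  6.45411713e-02,
        1.87416474e-02, -1.66822588e-05]), 'ee_pos': array([ 260.82224254, -567.45816715,  240.97948014]), 'orientation': array([-3.06766771e+00, -6.71201012e-01,  4.50257076e-04]), 'ft_force': array([ 0.48435053,  0.05610873, -0.32160454]), 'moment': array([ 0.03514898,  0.05043459, -0.01835976]), 'grasp_force': 0.0, 'width': 87.71433922881994}
```

View pics/scene0.png

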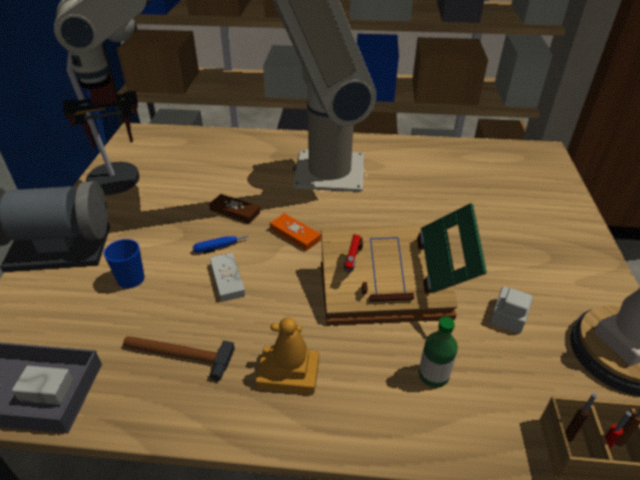

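View pics/top0.png

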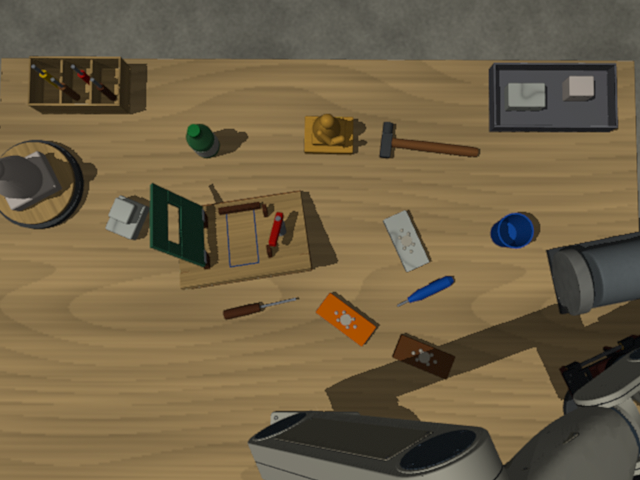

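Candidates: white tile with rosette at top (407,240) / scene (228,276). Look-alikes are the orange one at (346,318), the brown one at (424,355), and the white blocks in the tray at (527,95) and (578,88). I pick (407,240) and check it in a crop.

```bash
python3 - <<'E'
import cv2,numpy as np
t=cv2.imread("pics/top0.png");s=cv2.imread("pics/scene0.png")
r=lambda im,x,y,w,h,k:cv2.resize(im[y:y+h,x:x+w],None,fx=k,fy=k,interpolation=cv2.INTER_CUBIC)
a=r(t,140,175,200,120,4)            # top board, 800x480
cv2.imwrite("pics/c1.png",a)
b=np.zeros((600,800,3),np.uint8)
b[:300,:800]=cv2.resize(s[225:330,310:590],(800,300),interpolation=cv2.INTER_CUBIC)
b[300:600,:300]=r(t,370,200,75,75,4); b[300:600,320:620]=r(s,190,230,75,75,4)
cv2.imwrite("pics/c2.png",b)
E
```

```text
(no output)
```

View pics/c1.png

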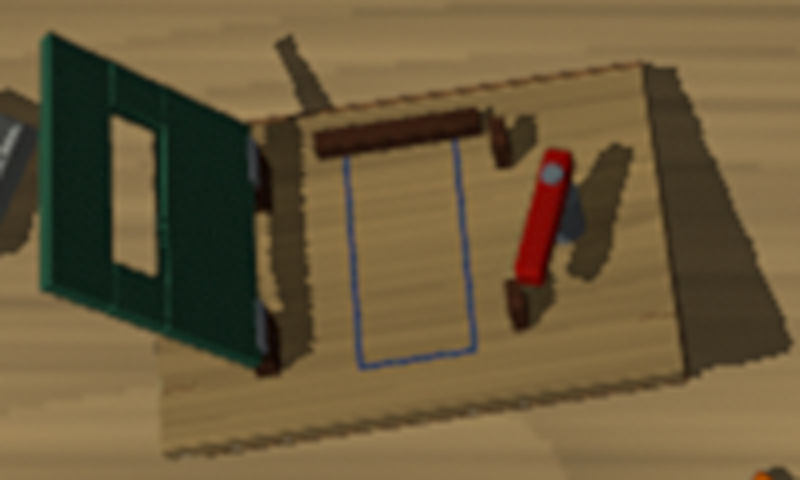

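View pics/c2.png

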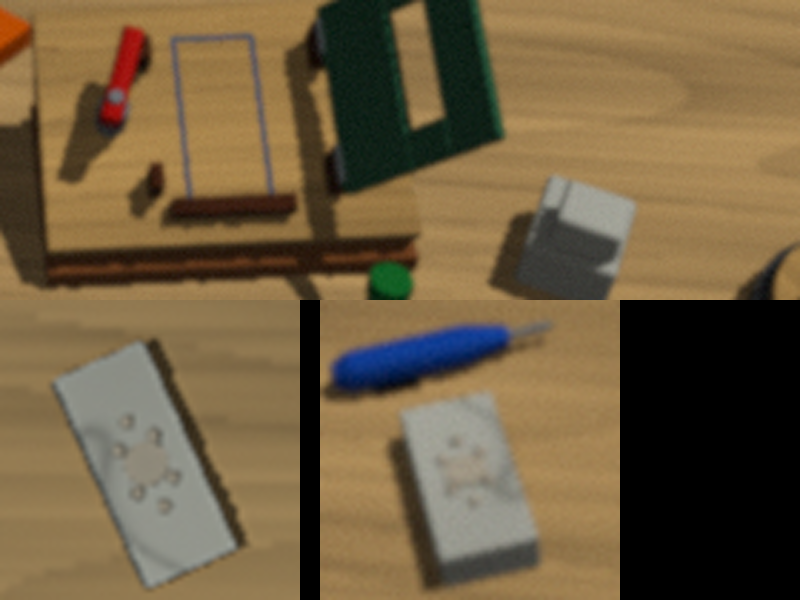

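The tile (white, rosette on top, dimensions fitting) is confirmed at top (407,240). The board outline's upper corners are at c1 (361,367) and (475,350), the button bolt at (552,173) with its tip at (531,283), and the frame's free edge runs (48,35)–(45,290).

```bash
cat > h.py <<'E'
import cv2,numpy as np,pickle
from scipy.optimize import least_squares
from scipy.spatial.transform import Rotation as Ro
def K(d): return np.array([[d["fx"],0,d["cx"]],[0,d["fy"],d["cy"]],[0,0,1.]])
def proj(d,P): return cv2.projectPoints(np.atleast_2d(P).astype(float),np.array(d["rvec"]),np.array(d["tvec"]),K(d),None)[0][:,0]
def ray(d,uv,z):
    R=cv2.Rodrigues(np.array(d["rvec"]))[0];o=-R.T@np.array(d["tvec"]).ravel()
    v=R.T@np.linalg.inv(K(d))@np.array([uv[0],uv[1],1.]);return o+v*(z-o[2])/v[2]
def Rb(yaw): # board axes: x up-slope
    return (Ro.from_euler("z",yaw)*Ro.from_euler("y",-.45)).as_matrix()
def board(p,P): return np.atleast_2d(P)@Rb(p[3]).T+p[:3]
E
python3 - <<'E'
from h import *
T=pickle.load(open("top.pkl","rb"));S=pickle.load(open("scene.pkl","rb"))
ct=lambda u,v:((u+.5)/4-.5+140,(v+.5)/4-.5+175)
cs=lambda u,v:(u/2.857+310-.3,v/2.857+225-.3)
tb=[((70,-30,0),(361,367)),((70,30,0),(475,350)),((105,150,0),(686,378)),((-105,150,0),(643,64)),((105,-150,0),(165,456)),((0,92,58),(552,173))]
sb=[((70,30,0),(172,38)),((70,-30,0),(251,35)),((-105,150,0),(47,253)),((0,92,58),(116,97))]
def f(p):
    return np.r_[(proj(T,board(p,[a for a,_ in tb]))-[ct(*b) for _,b in tb]).ravel(),(proj(S,board(p,[a for a,_ in sb]))-[cs(*b) for _,b in sb]).ravel()]
r=least_squares(f,[550,120,60,3.0],loss="soft_l1");p=r.x;print("board",p.round(3),f(p).reshape(-1,2).round(1).tolist())
np.save("board.npy",p)
c=np.array([ray(T,((u+.5)/4-.5+370,(v-299.5)/4-.5+200),26) for u,v in[(53,382),(143,342),(244,547),(150,588)]])
print("tile",c.round(),c.mean(0).round(1),[np.linalg.norm(c[i]-c[i-1]).round() for i in range(4)])
e=c[2]+c[3]-c[0]-c[1];print("tile yaw",np.arctan2(e[1],e[0]))
# button angle: tip top edge at board plane z=58
def pl(d,uv,p,zz):
    R=Rb(p[3]);n=R[:,2];Rc=cv2.Rodrigues(np.array(d["rvec"]))[0];o=-Rc.T@np.array(d["tvec"]).ravel();v=Rc.T@np.linalg.inv(K(d))@np.array([*uv,1.]);o=o-p[:3]
    return R.T@(o+v*(zz-n@o)/(n@v))
print("btn",pl(T,ct(531,283),p,58).round(1),pl(T,ct(552,173),p,58).round(1))
# frame angle fit
g=lambda a:(proj(T,board(p,[(x,-85+145*np.cos(a[0])-s*5*np.sin(a[0])*0,33+145*np.sin(a[0])) for x,s in((-80,1),(80,1))]))-[ct(48,35),ct(45,290)]).ravel()
q=least_squares(g,[2.2]);print("frame",q.x,q.fun.round(1))
for P in [(0,0,0),(-70,0,0),(0,92,58),(80,-170,150)]:print(P,board(p,P).round(1))
E
```

```text
board [524.546 172.361  84.279   3.307] [[1.8, -0.1], [-0.8, -0.1], [0.4, -2.0], [-0.6, 0.2], [-0.6, -0.1], [0.0, 1.0], [0.9, 0.7], [-2.0, 0.7], [0.1, -1.2], [-0.3, -0.6]]
tile [[ 573. -163.   26.]
 [ 598. -218.   26.]
 [ 473. -278.   26.]
 [ 448. -221.   26.]] [ 522.7 -220.    26. ] [np.float64(138.0), np.float64(60.0), np.float64(139.0), np.float64(62.0)]
tile yaw -2.696773202323524
btn [65.9 73.  58. ] [-2.6 92.2 58. ]
frame [2.16032682] [-0.2  1.1  1.3  0.7]
(0, 0, 0) [[524.5 172.4  84.3]]
(-70, 0, 0) [[586.7 182.7  53.8]]
(0, 92, 58) [[564.5  85.8 136.5]]
(80, -170, 150) [[489.9 338.9 254.1]]
```

```bash
cat >> h.py <<'E'
from workcell import ctrl
def yaw(): 
    R=Ro.from_rotvec(ctrl.get_obs()["orientation"]).as_matrix();return np.arctan2(R[1,0],R[0,0]),R
def go(tgt):
    o=ctrl.get_obs();y,R=yaw();print("t %.1f pos"%o["t"],o["ee_pos"].round(1),"yaw %.4f"%y,"tilt",R[2].round(3),"w %.1f"%o["width"],"tool delta",(R.T@(np.array(tgt)-o["ee_pos"])).round(1))
E
python3 -c "
from h import *
go([522.7,-220,190])"
```

```text
t 0.1 pos [ 260.8 -567.5  241. ] yaw 0.4308 tilt [ 0.    -0.001 -1.   ] w 87.7 tool delta [ 383.  -206.3   51.3]
```

{"op": "arm_command", "data": {
  "series": [
    {"linear": [0.02, -0.0105, 0], "turn": 0},
    {"linear": [0.04, -0.022, 0], "turn": 0},
    {"linear": [0.042, -0.022, 0], "turn": 0},
    {"linear": [0.042, -0.022, 0], "turn": 0},
    {"linear": [0.042, -0.022, 0], "turn": 0},
    {"linear": [0.042, -0.022, 0], "turn": 0},
    {"linear": [0.042, -0.022, 0.01], "turn": 0},
    {"linear": [0.042, -0.022, 0.01], "turn": 0},
    {"linear": [0.041, -0.022, 0.01], "turn": 0},
    {"linear": [0.03, -0.0198, 0.02], "turn": -0.014}
  ]
}}

```text
t: 1.1
ee_pos: [525.1, -218.7, 192.2]
orientation: [3.062, 0.694, 0.004]
ft_force: [0.9, -1.1, 0.6]
width: 88.0
grasp_force: 0.0
```

{"op": "arm_command", "data": {
  "series": [
    {"linear": [0, 0, 0], "turn": 0},
    {"linear": [0, 0, 0], "turn": 0}
  ]
}}

```text
t: 1.3
ee_pos: [522.7, -219.7, 191.0]
orientation: [-3.063, -0.696, 0.002]
ft_force: [0.6, -0.4, 0.3]
width: 87.8
grasp_force: 0.0
```

```bash
python3 -c "
from h import *
d=ctrl.get_image('wrist');cv2.imwrite('pics/w1.png',d['frame']);pickle.dump(d,open('w1.pkl','wb'))
go([522.7,-220,25])"
```

```text
t 1.4 pos [ 522.7 -220.6  191.6] yaw 0.4453 tilt [-0.001 -0.    -1.   ] w 88.1 tool delta [  0.4  -0.5 166.6]
```

View pics/w1.png

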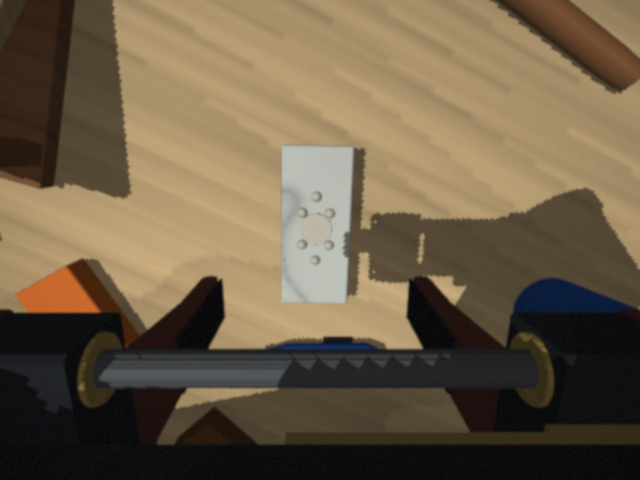

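Wrist view: tile top face corners at about (281,146), (350,147), (346,302) and (282,302), with the rosette at (316,229).

```bash
python3 -c "
from h import *
d=pickle.load(open('w1.pkl','rb'))
c=np.array([ray(d,u,26) for u in [(281,146),(351,147),(346,302),(282,302),(316,229)]]);print(c.round(1),c[:4].mean(0),[np.linalg.norm(c[i]-c[i-1]).round() for i in (1,2,3)],[np.arctan2(*(c[i]-c[j])[1::-1]).round(3) for i,j in((0,3),(1,2))])
b=np.array(c[0]+c[1]+c[2]+c[3])/4
go([(b[0]+c[4][0])/2,(b[1]+c[4][1])/2,25])"
```

```text
[[ 574.5 -163.    26. ]
 [ 598.4 -214.8   26. ]
 [ 474.7 -272.8   26. ]
 [ 449.4 -220.2   26. ]
 [ 524.3 -218.7   26. ]] [ 524.25676309 -217.69602706   26.        ] [np.float64(57.0), np.float64(137.0), np.float64(58.0)] [np.float64(0.429), np.float64(0.438)]
t 1.4 pos [ 522.7 -220.6  191.6] yaw 0.4453 tilt [-0.001 -0.    -1.   ] w 88.1 tool delta [  2.6  -1.5 166.6]
```

{"op": "arm_command", "data": {
  "series": [
    {"linear": [0.001, -0.001, 0.02], "turn": 0.008},
    {"linear": [0.001, -0.0005, 0.03], "turn": 0},
    {"linear": [0, 0, 0.035], "turn": 0},
    {"linear": [0, 0, 0.035], "turn": 0},
    {"linear": [0, 0, 0.025], "turn": 0},
    {"linear": [0, 0, 0.015], "turn": 0},
    {"linear": [0, 0, 0.0065], "turn": 0},
    {"linear": [0, 0, 0], "turn": 0}
  ]
}}

```text
t: 2.15
ee_pos: [523.9, -219.0, 25.2]
orientation: [-3.067, -0.679, 0.0]
ft_force: [-0.0, -0.5, 0.0]
width: 88.0
grasp_force: 0.0
```

{"op": "arm_command", "data": {
  "series": [
    {"linear": [0, 0, 0], "turn": 0},
    {"linear": [0, 0, 0], "turn": 0},
    {"linear": [0, 0, 0], "turn": 0},
    {"linear": [0, 0, 0], "turn": 0},
    {"linear": [0, 0, 0], "turn": 0}
  ],
  "jaw": 0.2
}}

```text
t: 2.65
ee_pos: [524.6, -218.5, 25.9]
orientation: [3.066, 0.681, 0.002]
ft_force: [-0.6, -0.1, 6.0]
width: 60.0
grasp_force: 29.9
```

{"op": "arm_command", "data": {
  "series": [
    {"linear": [0, 0, -0.008], "turn": 0},
    {"linear": [0, 0, -0.018], "turn": 0},
    {"linear": [0, 0, -0.026], "turn": 0.034},
    {"linear": [0, 0, -0.028], "turn": 0.034},
    {"linear": [0, 0, -0.028], "turn": 0.034},
    {"linear": [0, 0, -0.028], "turn": 0.034},
    {"linear": [0, 0, -0.028], "turn": 0.034},
    {"linear": [0, 0, -0.028], "turn": 0.034},
    {"linear": [0, 0, -0.026], "turn": 0.034},
    {"linear": [0, 0, -0.016], "turn": 0.034}
  ]
}}

```text
t: 3.65
ee_pos: [523.6, -218.0, 260.6]
orientation: [3.131, 0.257, 0.0]
ft_force: [-0.1, -0.1, -6.2]
width: 59.8
grasp_force: 29.9
```

{"op": "arm_command", "data": {
  "series": [
    {"linear": [0.002, -0.012, 0], "turn": 0},
    {"linear": [0.004, -0.024, 0], "turn": 0},
    {"linear": [0.005, -0.034, 0], "turn": 0},
    {"linear": [0.005, -0.036, 0], "turn": 0},
    {"linear": [0.005, -0.036, 0], "turn": 0},
    {"linear": [0.005, -0.036, 0], "turn": 0},
    {"linear": [0.004, -0.032, 0], "turn": 0},
    {"linear": [0.004, -0.024, 0], "turn": 0},
    {"linear": [0.002, -0.012, 0], "turn": 0},
    {"linear": [0, 0, 0], "turn": 0}
  ]
}}

```text
t: 4.65
ee_pos: [517.9, 32.0, 257.9]
orientation: [-3.13, -0.263, 0.004]
ft_force: [-0.1, -0.2, -6.7]
width: 60.3
grasp_force: 29.9
```

```bash
python3 -c "
from h import *
d=ctrl.get_image('wrist');cv2.imwrite('pics/w2.png',cv2.resize(d['frame'],(800,600),interpolation=cv2.INTER_CUBIC));pickle.dump(d,open('w2.pkl','wb'))
p=np.load('board.npy')
print((1.25*proj(d,board(p,[(70,30,0),(70,-30,0),(105,150,0),(0,92,58),(-70,50,14),(-70,-50,14)]))).round())
go([531.4,173.5,180]);o=ctrl.get_obs();print(o['ft_force'],o['moment'],o['grasp_force'])"
```

```text
[[234. 344.]
 [144. 344.]
 [415. 398.]
 [316. 211.]
 [270. 140.]
 [125. 140.]]
t 4.7 pos [518.2  31.  258.1] yaw 0.1671 tilt [-0.002 -0.    -1.   ] w 59.9 tool delta [  36.9 -138.4   78. ]
[ 1.1012729   0.59614681 -6.95497851] [-0.02219261  0.02063129  0.01913296] 29.936946630477905
```

View pics/w2.png

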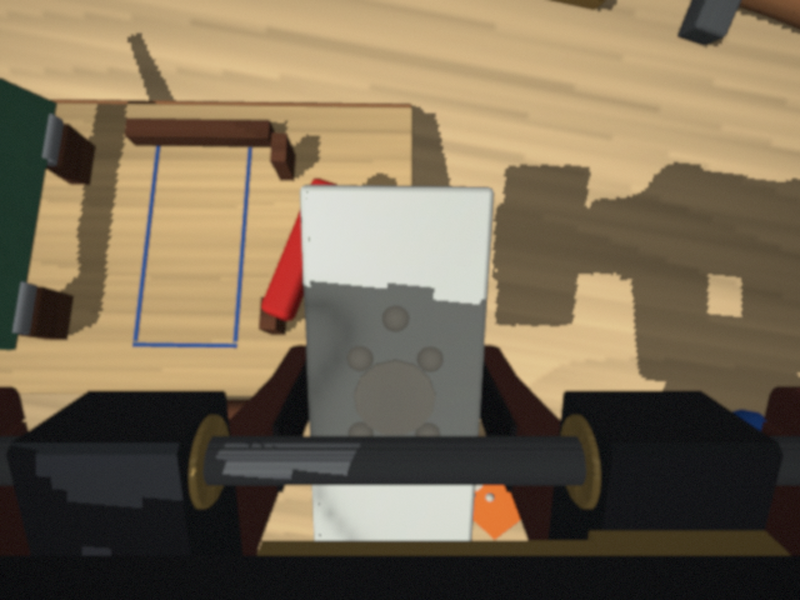

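Wrist view (800x600 scale): the outline's upper corners are at (135,345) and (236,346), and the ledge foot runs from (128,147) to (270,147). The outline lines meet it at (158,147) and (250,147). The tile hangs level at the centre.

```bash
python3 - <<'E'
from h import *
T=pickle.load(open("top.pkl","rb"));S=pickle.load(open("scene.pkl","rb"));W=pickle.load(open("w2.pkl","rb"))
ct=lambda u,v:((u+.5)/4-.5+140,(v+.5)/4-.5+175)
cs=lambda u,v:(u/2.857+310-.3,v/2.857+225-.3)
tb=[((70,-30,0),(361,367)),((70,30,0),(475,350)),((105,150,0),(686,378)),((-105,150,0),(643,64)),((105,-150,0),(165,456)),((0,92,58),(552,173))]
sb=[((70,30,0),(172,38)),((70,-30,0),(251,35)),((-105,150,0),(47,253)),((0,92,58),(116,97))]
wb=[((70,-30,0),(135,345)),((70,30,0),(236,346)),((-70,-50,0),(128,147)),((-70,50,0),(270,147)),((-70,-30,0),(158,147)),((-70,30,0),(250,147)),((-105,150,0),(412,104))]
def pts(L,m): return [((x+(m if x==70 else 0),y+np.sign(y)*m,z) if abs(y)==30 else (x,y,z)) for (x,y,z),_ in L]
def f(q,o=0):
    p=q[:4];m=q[4];dw=q[5:7]
    e=lambda d,L,c:(proj(d,board(p,pts(L,m)))-[c(*b) for _,b in L]).ravel()
    w=proj(W,board(p,pts(wb,m)))*1.25-[b for _,b in wb]
    return np.r_[e(T,tb,ct),e(S,sb,cs),w.ravel()/1.25]
r=least_squares(f,[524,172,84,3.307,2],loss="soft_l1");q=r.x;print(q.round(3));print(f(q).reshape(-1,2).round(1).tolist())
np.save("board.npy",q[:4])
n=Rb(q[3])[:,2];piv=q[:3]+16*n;print("TCP final",piv+[0,0,9]);go([*(piv+3*Rb(q[3])[:,0])[:2],160])
E
```

```text
[526.829 173.725  85.284   3.306   3.08 ]
[[-0.1, 0.3], [0.1, -0.1], [-0.3, -3.0], [-1.1, -0.7], [-1.3, -1.2], [-0.6, -0.0], [0.1, -0.1], [-0.2, -0.2], [0.6, -0.8], [0.3, -0.2], [0.4, 0.5], [-0.2, -0.0], [4.7, -0.2], [2.4, 0.2], [-0.5, -0.1], [-0.5, 0.2], [-0.2, 0.0]]
TCP final [533.69524083 174.86291283 108.69135608]
t 4.7 pos [518.2  31.  258.1] yaw 0.1671 tilt [-0.002 -0.    -1.   ] w 59.9 tool delta [  36.7 -139.3   98. ]
```

{"op": "arm_command", "data": {
  "series": [
    {"linear": [0.003, -0.01, 0], "turn": 0.003},
    {"linear": [0.006, -0.022, 0], "turn": 0},
    {"linear": [0.008, -0.03, 0.005], "turn": 0},
    {"linear": [0.008, -0.03, 0.013], "turn": 0},
    {"linear": [0.0067, -0.0253, 0.02], "turn": 0},
    {"linear": [0.003, -0.015, 0.02], "turn": 0},
    {"linear": [0.002, -0.007, 0.02], "turn": 0},
    {"linear": [0, 0, 0.014], "turn": 0},
    {"linear": [0, 0, 0.006], "turn": 0},
    {"linear": [0, 0, 0], "turn": 0}
  ]
}}

```text
t: 5.7
ee_pos: [532.6, 172.8, 160.4]
orientation: [3.131, 0.252, -0.003]
ft_force: [-0.1, 0.4, -7.4]
width: 59.4
grasp_force: 29.9
```

```bash
python3 -c "
from h import *
q=np.load('board.npy');go(q[:3]+16*Rb(q[3])[:,2]+3*Rb(q[3])[:,0]+[0,0,9]);print(ctrl.get_obs()['ft_force'])"
```

```text
t 5.7 pos [532.6 172.8 160.4] yaw 0.1608 tilt [-0.002  0.    -1.   ] w 59.4 tool delta [-1.2 -1.8 50.4]
[-0.11059912  0.35029527 -7.37568866]
```

{"op": "arm_command", "data": {
  "series": [
    {"linear": [0, -0.0008, 0.006], "turn": 0},
    {"linear": [0, 0, 0.006], "turn": 0},
    {"linear": [0, 0, 0.003], "turn": 0},
    {"linear": [0, 0, 0.002], "turn": 0},
    {"linear": [0, 0, 0.002], "turn": 0},
    {"linear": [0, 0, 0.002], "turn": 0},
    {"linear": [0, 0, 0.002], "turn": 0},
    {"linear": [0, 0, 0.002], "turn": 0}
  ]
}}

```text
t: 6.5
ee_pos: [534.0, 175.0, 136.8]
orientation: [-3.13, -0.253, -0.004]
ft_force: [2.8, 2.6, -2.0]
width: 59.6
grasp_force: 30.0
```

{"op": "arm_command", "data": {
  "series": [
    {"linear": [0, 0, 0.002], "turn": 0},
    {"linear": [0, 0, 0.002], "turn": 0},
    {"linear": [0, 0, 0.002], "turn": 0},
    {"linear": [0, 0, 0.002], "turn": 0}
  ]
}}

```text
t: 6.9
ee_pos: [534.2, 175.0, 128.7]
orientation: [-3.131, -0.254, -0.005]
ft_force: [4.6, 2.8, -2.5]
width: 59.8
grasp_force: 30.0
```

{"op": "arm_command", "data": {
  "series": [
    {"linear": [0, 0, 0.002], "turn": 0},
    {"linear": [0, 0, 0.002], "turn": 0},
    {"linear": [0, 0, 0.002], "turn": 0},
    {"linear": [0, 0, 0.002], "turn": 0},
    {"linear": [0, 0, 0.002], "turn": 0},
    {"linear": [0, 0, 0.002], "turn": 0}
  ]
}}

```text
t: 7.5
ee_pos: [533.1, 174.7, 116.1]
orientation: [-3.131, -0.254, -0.001]
ft_force: [2.9, 2.5, -2.6]
width: 59.8
grasp_force: 30.0
```

{"op": "arm_command", "data": {
  "series": [
    {"linear": [0, 0, 0.001], "turn": 0},
    {"linear": [0, 0, 0.001], "turn": 0},
    {"linear": [0, 0, 0.001], "turn": 0},
    {"linear": [0, 0, 0.001], "turn": 0}
  ]
}}

```text
t: 7.9
ee_pos: [532.4, 174.5, 112.0]
orientation: [3.131, 0.254, -0.001]
ft_force: [1.7, 3.4, -2.6]
width: 60.0
grasp_force: 30.0
```

```bash
python3 -c "
from h import *
q=np.load('board.npy');go(q[:3]+16*Rb(q[3])[:,2]+[0,0,9]);o=ctrl.get_obs();print(o['ft_force'],o['moment'])
d=ctrl.get_image('wrist');s=ctrl.get_image('scene');c=np.zeros((600,800,3),np.uint8);c[:360,:480]=cv2.resize(d['frame'],(480,360),interpolation=cv2.INTER_AREA);c[360:,:]=cv2.resize(s['frame'][215:335,200:600],(800,240));cv2.imwrite('pics/w3.png',c)"
```

```text
t 7.9 pos [532.4 174.5 112. ] yaw 0.1618 tilt [-0.001  0.    -1.   ] w 60.0 tool delta [ 1.4 -0.2  3.3]
[ 1.70310444  3.42054052 -2.60401718] [ 0.47896669  0.00323863 -0.26422658]
```

View pics/w3.png

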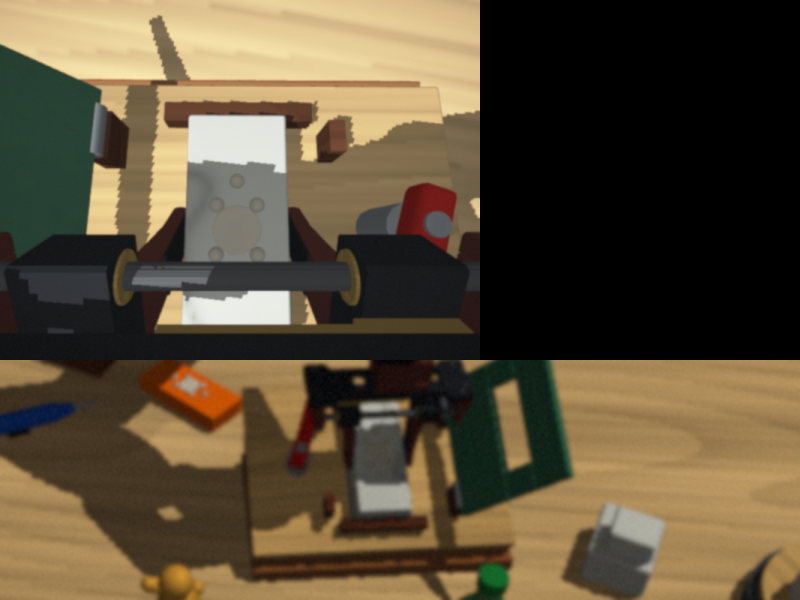

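The tile is tilted nearly onto the board and centred in the outline, with its lower end at w3 (237,117) just above the ledge. I'll finish the descent slowly.

{"op": "arm_command", "data": {
  "series": [
    {"linear": [0, 0, 0.001], "turn": 0},
    {"linear": [0, 0, 0.001], "turn": 0}
  ]
}}

```text
t: 8.2
ee_pos: [532.5, 174.3, 110.4]
orientation: [3.131, 0.254, -0.001]
ft_force: [-1.6, 1.0, 8.8]
width: 59.6
grasp_force: 30.0
```

{"op": "arm_command", "data": {
  "series": [
    {"linear": [0, 0, 0.001], "turn": 0},
    {"linear": [0, 0, 0.0005], "turn": 0}
  ]
}}

```text
t: 8.4
ee_pos: [533.4, 174.4, 109.9]
orientation: [3.131, 0.254, 0.002]
ft_force: [-0.7, 0.2, 12.3]
width: 60.1
grasp_force: 30.0
```

{"op": "arm_command", "data": {
  "series": [
    {"linear": [0.0005, 0, 0], "turn": 0},
    {"linear": [0.0009, 0, 0.0002], "turn": 0},
    {"linear": [0.0009, 0, 0.0004], "turn": 0}
  ]
}}

```text
t: 8.7
ee_pos: [533.6, 174.5, 109.8]
orientation: [3.131, 0.254, -0.005]
ft_force: [-13.5, -1.5, 29.1]
width: 59.6
grasp_force: 30.0
```

{"op": "arm_command", "data": {
  "series": [
    {"linear": [0.0009, 0, 0.0004], "turn": 0},
    {"linear": [0, 0, 0], "turn": 0}
  ]
}}

```text
t: 8.9
ee_pos: [533.6, 174.5, 109.8]
orientation: [3.131, 0.254, -0.007]
ft_force: [-15.1, -1.6, 29.2]
width: 59.9
grasp_force: 30.0
```

{"op": "arm_command", "data": {
  "series": [
    {"linear": [-0.0004, 0, -0.0008], "turn": 0},
    {"linear": [0, 0, 0], "turn": 0}
  ]
}}

```text
t: 9.1
ee_pos: [533.6, 174.5, 109.8]
orientation: [3.131, 0.254, -0.006]
ft_force: [-10.2, -0.1, 19.2]
width: 59.8
grasp_force: 30.0
```

{"op": "arm_command", "data": {
  "series": [
    {"linear": [0, 0, 0], "turn": 0},
    {"linear": [0, 0, 0], "turn": 0},
    {"linear": [0, 0, 0], "turn": 0}
  ],
  "jaw": 0.8
}}

```text
t: 9.4
ee_pos: [535.5, 174.7, 108.4]
orientation: [3.131, 0.254, -0.0]
ft_force: [0.6, 0.1, 0.0]
width: 77.5
grasp_force: 0.0
```

{"op": "arm_command", "data": {
  "series": [
    {"linear": [0, 0, -0.01], "turn": 0},
    {"linear": [0, 0, -0.02], "turn": 0},
    {"linear": [0, 0, -0.03], "turn": 0},
    {"linear": [0, 0, -0.04], "turn": 0},
    {"linear": [0, 0, -0.04], "turn": 0},
    {"linear": [0, 0, -0.04], "turn": 0},
    {"linear": [0, 0, -0.03], "turn": 0},
    {"linear": [0, 0, -0.02], "turn": 0},
    {"linear": [0, 0, 0], "turn": 0}
  ]
}}

```text
t: 10.3
ee_pos: [537.0, 175.3, 342.2]
orientation: [-3.13, -0.254, -0.01]
ft_force: [0.7, 1.3, -0.1]
width: 79.0
grasp_force: 0.0
```

```bash
python3 -c "
from h import *
d=ctrl.get_image('wrist');cv2.imwrite('pics/w4.png',cv2.resize(d['frame'],(800,600),interpolation=cv2.INTER_CUBIC))
q=np.load('board.npy')
pr=lambda *P:print((1.25*proj(d,board(q,list(P)))).round().tolist())
pr((-70,-30,26),(-70,30,26),(70,30,26),(70,-30,26))
def F(x,r,h,a):return (x,-85+r*np.cos(a)-h*np.sin(a),33+r*np.sin(a)+h*np.cos(a))
for a in(2.1,2.2):pr(F(-80,145,5,a),F(80,145,5,a))
a=2.16
print(board(q,[F(0,145,5,a),F(0,100,5,a),F(-80,145,5,a),F(80,145,5,a)]).round(0))
o=ctrl.get_obs();print(o['ft_force']);go([0,0,0])"
```

```text
[[360.0, 194.0], [429.0, 193.0], [432.0, 355.0], [358.0, 355.0]]
[[121.0, 83.0], [86.0, 353.0]]
[[110.0, 93.0], [75.0, 354.0]]
[[564. 352. 221.]
 [552. 325. 187.]
 [635. 364. 186.]
 [493. 340. 256.]]
[-0.28412992  0.49808759 -0.21488741]
t 10.3 pos [536.1 175.  339.9] yaw 0.1618 tilt [ 0.003 -0.    -1.   ] w 79.1 tool delta [-558.3   86.4  338.2]
```

View pics/w4.png

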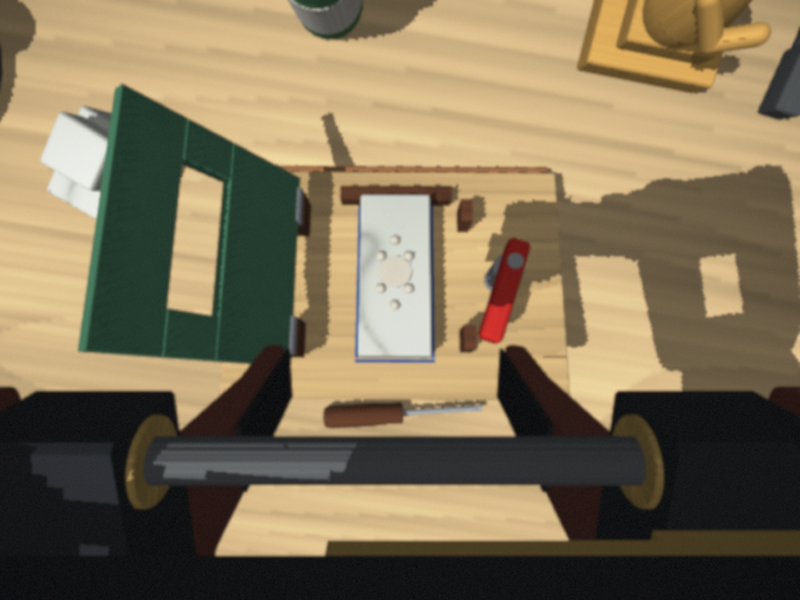

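The tile sits inside the outline with its lower end on the ledge (corners (359,195), (432,195), (433,357) and (357,357), as predicted). Next is the frame, swung over with closed fingers from outside its free edge.

```bash
cat > fr.py <<'E'
from h import *
q=np.load('board.npy')
Rt=Ro.from_euler("z",q[3]-np.pi).as_matrix()@np.diag([1.,-1,-1])
def tcp(a,xt=0,r=125,lift=0):
    yc=-85+(145 if a>np.pi/2 else r)*np.cos(a)-5*np.sin(a); zt=33+r*np.sin(a)+(5*np.cos(a) if a<np.pi/2 else 0)
    return board(q,(xt,yc,zt+lift))[0]-Rt@np.array([-10,13.5,19])
E
python3 - <<'E'
from fr import *
d=pickle.load(open("w2.pkl","rb"))
st=tcp(2.15)-Rt@[0,12,0]
print("start",st.round(1));go(st)
W=[st]+[tcp(a) for a in np.arange(2.15,-.01,-.05)]
D=np.diff(W,axis=0)@Rt
for a,x in zip(np.arange(2.15,-.01,-.05),D):print("%.2f"%a,x.round(1).tolist(),end="; ")
E
```

```text
start [564.  376.6 228.2]
t 10.3 pos [536.1 175.  339.9] yaw 0.1618 tilt [ 0.003 -0.    -1.   ] w 79.1 tool delta [  59.7 -194.4  112. ]
2.15 [0.0, 12.0, 0.0]; 2.10 [1.4, 6.0, -3.0]; 2.05 [1.3, 6.2, -2.7]; 2.00 [1.2, 6.4, -2.5]; 1.95 [1.1, 6.6, -2.2]; 1.90 [0.9, 6.7, -2.0]; 1.85 [0.8, 6.8, -1.7]; 1.80 [0.7, 7.0, -1.4]; 1.75 [0.6, 7.0, -1.1]; 1.70 [0.4, 7.1, -0.9]; 1.65 [0.3, 7.2, -0.6]; 1.60 [0.1, 7.2, -0.3]; 1.55 [0.1, 6.8, -0.1]; 1.50 [-0.0, 6.3, 0.0]; 1.45 [-0.2, 6.2, 0.3]; 1.40 [-0.3, 6.2, 0.6]; 1.35 [-0.4, 6.2, 0.9]; 1.30 [-0.6, 6.1, 1.2]; 1.25 [-0.7, 6.1, 1.4]; 1.20 [-0.8, 6.0, 1.7]; 1.15 [-0.9, 5.9, 2.0]; 1.10 [-1.1, 5.7, 2.2]; 1.05 [-1.2, 5.6, 2.5]; 1.00 [-1.3, 5.5, 2.7]; 0.95 [-1.4, 5.3, 3.0]; 0.90 [-1.5, 5.1, 3.2]; 0.85 [-1.7, 5.0, 3.4]; 0.80 [-1.8, 4.8, 3.7]; 0.75 [-1.9, 4.6, 3.9]; 0.70 [-2.0, 4.3, 4.1]; 0.65 [-2.1, 4.1, 4.3]; 0.60 [-2.1, 3.9, 4.4]; 0.55 [-2.2, 3.6, 4.6]; 0.50 [-2.3, 3.3, 4.8]; 0.45 [-2.4, 3.1, 4.9]; 0.40 [-2.4, 2.8, 5.0]; 0.35 [-2.5, 2.5, 5.2]; 0.30 [-2.5, 2.2, 5.3]; 0.25 [-2.6, 1.9, 5.4]; 0.20 [-2.6, 1.6, 5.4]; 0.15 [-2.7, 1.3, 5.5]; 0.10 [-2.7, 1.0, 5.6]; 0.05 [-2.7, 0.7, 5.6]; 0.00 [-2.7, 0.4, 5.6];
```

{"op": "arm_command", "data": {
  "series": [
    {"linear": [0.004, -0.013, 0], "turn": 0},
    {"linear": [0.008, -0.026, 0], "turn": 0},
    {"linear": [0.01, -0.033, 0], "turn": 0},
    {"linear": [0.01, -0.033, 0], "turn": 0},
    {"linear": [0.01, -0.033, 0], "turn": 0},
    {"linear": [0.01, -0.03, 0], "turn": 0},
    {"linear": [0.006, -0.018, 0], "turn": 0},
    {"linear": [0.002, -0.008, 0.01], "turn": 0},
    {"linear": [0, 0, 0.02], "turn": 0},
    {"linear": [0, 0, 0.025], "turn": 0}
  ],
  "jaw": -1
}}

```text
t: 11.35
ee_pos: [563.0, 376.3, 281.4]
orientation: [3.131, 0.255, -0.001]
ft_force: [0.7, -0.5, -0.0]
width: 2.6
grasp_force: 0.0
```

{"op": "arm_command", "data": {
  "series": [
    {"linear": [0, 0, 0.025], "turn": 0},
    {"linear": [0, 0, 0.02], "turn": 0},
    {"linear": [0, 0, 0.01], "turn": 0},
    {"linear": [0, 0, 0.002], "turn": 0},
    {"linear": [0, 0, 0], "turn": 0}
  ]
}}

```text
t: 11.85
ee_pos: [563.5, 376.0, 226.2]
orientation: [3.131, 0.254, -0.001]
ft_force: [0.3, 0.1, 0.3]
width: 0.6
grasp_force: 0.0
```

```bash
python3 -c "
from fr import *
go(tcp(2.15)-Rt@[0,12,0]);print(ctrl.get_obs()['ft_force'])
s=ctrl.get_image('scene');cv2.imwrite('pics/s5.png',cv2.resize(s['frame'][140:340,320:586],(800,600),interpolation=cv2.INTER_CUBIC))"
```

```text
t 11.8 pos [563.5 376.  226.2] yaw 0.1616 tilt [-0.001  0.    -1.   ] w 0.6 tool delta [ 0.6 -0.5 -2. ]
[0.25139968 0.13768347 0.32052563]
```

View pics/s5.png

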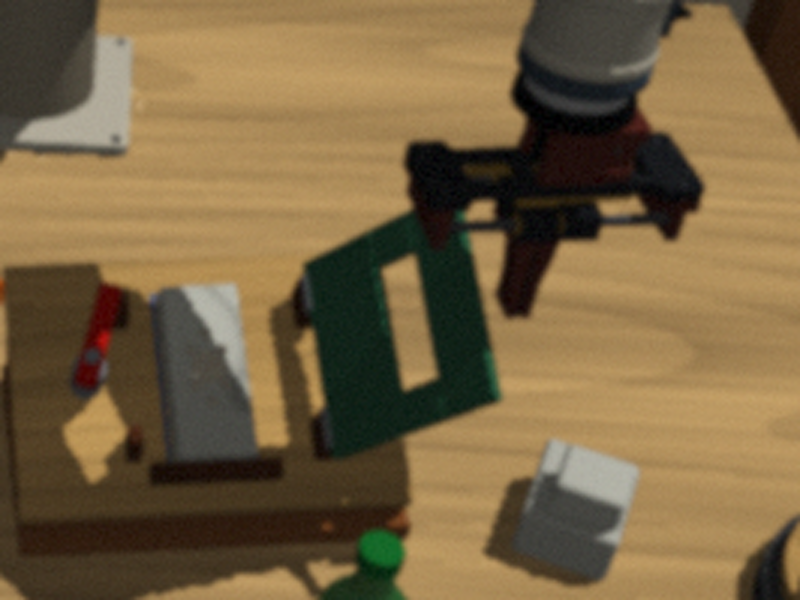

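The closed fingers are at s5 (515,310), just outside the frame's free edge (490,380). I start the swing in small steps.

{"op": "arm_command", "data": {
  "series": [
    {"linear": [0.0005, 0.006, -0.002], "turn": 0},
    {"linear": [0, 0.006, 0], "turn": 0},
    {"linear": [0.0014, 0.006, -0.003], "turn": 0},
    {"linear": [0.0013, 0.0062, -0.0027], "turn": 0},
    {"linear": [0.0012, 0.0064, -0.0025], "turn": 0},
    {"linear": [0.0011, 0.0066, -0.0022], "turn": 0},
    {"linear": [0.0009, 0.0067, -0.002], "turn": 0},
    {"linear": [0.0008, 0.0068, -0.0017], "turn": 0}
  ]
}}

```text
t: 12.7
ee_pos: [579.3, 326.9, 243.4]
orientation: [-3.131, -0.254, -0.002]
ft_force: [0.0, 3.4, 3.0]
width: 0.5
grasp_force: 1.8
```

{"op": "arm_command", "data": {
  "series": [
    {"linear": [0.0007, 0.007, -0.0014], "turn": 0},
    {"linear": [0.0006, 0.007, -0.0011], "turn": 0},
    {"linear": [0.0004, 0.0071, -0.0009], "turn": 0},
    {"linear": [0.0003, 0.0072, -0.0006], "turn": 0},
    {"linear": [0.0001, 0.0072, -0.0003], "turn": 0},
    {"linear": [0.0001, 0.0068, -0.0001], "turn": 0},
    {"linear": [0, 0.0063, 0], "turn": 0}
  ]
}}

```text
t: 13.4
ee_pos: [588.8, 278.9, 246.8]
orientation: [3.131, 0.254, -0.001]
ft_force: [-0.7, 2.3, 1.8]
width: 0.3
grasp_force: 1.2
```

```bash
python3 -c "
from fr import *
go(tcp(1.5));print(ctrl.get_obs()['ft_force'])
s=ctrl.get_image('top');cv2.imwrite('pics/t6.png',cv2.resize(s['frame'][160:310,120:320],(800,600),interpolation=cv2.INTER_CUBIC))"
```

```text
t 13.4 pos [588.8 278.9 246.8] yaw 0.1616 tilt [-0.  0. -1.] w 0.3 tool delta [ 0.4 -1.1  0.3]
[-0.68075628  2.28575966  1.78436581]
```

The force of 2–3 N matches the stiff hinge, so I continue.

{"op": "arm_command", "data": {
  "series": [
    {"linear": [-0.0002, 0.0062, 0.0003], "turn": 0},
    {"linear": [-0.0003, 0.0062, 0.0006], "turn": 0},
    {"linear": [-0.0004, 0.0062, 0.0009], "turn": 0},
    {"linear": [-0.0006, 0.0061, 0.0012], "turn": 0},
    {"linear": [-0.0007, 0.0061, 0.0014], "turn": 0},
    {"linear": [-0.0008, 0.006, 0.0017], "turn": 0},
    {"linear": [-0.0009, 0.0059, 0.002], "turn": 0},
    {"linear": [-0.0011, 0.0057, 0.0022], "turn": 0},
    {"linear": [-0.0012, 0.0056, 0.0025], "turn": 0},
    {"linear": [-0.0013, 0.0055, 0.0027], "turn": 0}
  ]
}}

```text
t: 14.45
ee_pos: [591.0, 219.1, 231.2]
orientation: [3.131, 0.254, -0.0]
ft_force: [0.7, 0.9, 2.0]
width: 0.8
grasp_force: 1.1
```

{"op": "arm_command", "data": {
  "series": [
    {"linear": [-0.0014, 0.0053, 0.003], "turn": 0},
    {"linear": [-0.0015, 0.0051, 0.0032], "turn": 0},
    {"linear": [-0.0017, 0.005, 0.0034], "turn": 0},
    {"linear": [-0.0018, 0.0048, 0.0037], "turn": 0},
    {"linear": [-0.0019, 0.0046, 0.0039], "turn": 0},
    {"linear": [-0.002, 0.0043, 0.0041], "turn": 0},
    {"linear": [-0.0021, 0.0041, 0.0043], "turn": 0},
    {"linear": [-0.0021, 0.0039, 0.0044], "turn": 0},
    {"linear": [-0.0022, 0.0036, 0.0046], "turn": 0},
    {"linear": [-0.0023, 0.0033, 0.0048], "turn": 0}
  ]
}}

```text
t: 15.45
ee_pos: [579.2, 172.8, 191.7]
orientation: [3.131, 0.254, -0.0]
ft_force: [1.3, -0.1, 2.6]
width: 0.8
grasp_force: 0.9
```

```bash
python3 -c "
from fr import *
go(tcp(.5));print(ctrl.get_obs()['ft_force'])
d=ctrl.get_image('wrist');h=cv2.cvtColor(d['frame'],cv2.COLOR_BGR2HSV);m=cv2.inRange(h,(60,80,20),(90,255,255));print(m.sum()//255,cv2.boundingRect(m))"
```

```text
t 15.4 pos [579.2 172.8 191.7] yaw 0.1618 tilt [-0.  0. -1.] w 0.8 tool delta [ 0.9 -0.7 -0.3]
[ 1.3045021  -0.14981676  2.55298503]
25088 (162, 0, 224, 432)
```

{"op": "arm_command", "data": {
  "series": [
    {"linear": [-0.0024, 0.0031, 0.0049], "turn": 0},
    {"linear": [-0.0024, 0.0028, 0.005], "turn": 0},
    {"linear": [-0.0025, 0.0025, 0.0052], "turn": 0},
    {"linear": [-0.0025, 0.0022, 0.0053], "turn": 0},
    {"linear": [-0.0026, 0.0019, 0.0054], "turn": 0}
  ]
}}

```text
t: 16.0
ee_pos: [568.9, 158.5, 165.8]
orientation: [3.131, 0.254, -0.0]
ft_force: [0.2, -0.5, 1.2]
width: 0.6
grasp_force: 0.9
```

{"op": "arm_command", "data": {
  "series": [
    {"linear": [-0.0013, 0.0008, 0.0027], "turn": 0},
    {"linear": [-0.0013, 0.0008, 0.0027], "turn": 0},
    {"linear": [-0.0013, 0.0007, 0.0027], "turn": 0},
    {"linear": [-0.0013, 0.0006, 0.0028], "turn": 0},
    {"linear": [-0.0013, 0.0005, 0.0028], "turn": 0},
    {"linear": [-0.0013, 0.0005, 0.0028], "turn": 0}
  ]
}}

```text
t: 16.6
ee_pos: [561.9, 153.7, 149.6]
orientation: [-3.131, -0.254, 0.0]
ft_force: [1.2, -0.9, 2.2]
width: 0.5
grasp_force: 0.8
```

{"op": "arm_command", "data": {
  "series": [
    {"linear": [-0.0009, 0.0002, 0.0018], "turn": 0},
    {"linear": [-0.0009, 0.0002, 0.0018], "turn": 0},
    {"linear": [-0.0009, 0.0002, 0.0018], "turn": 0}
  ]
}}

```text
t: 16.9
ee_pos: [559.5, 152.7, 144.3]
orientation: [3.131, 0.254, 0.0]
ft_force: [1.0, -1.4, 0.2]
width: 0.4
grasp_force: 0.8
```

```bash
python3 -c "
from fr import *
go(tcp(0.));print(ctrl.get_obs()['ft_force'])"
```

```text
t 16.9 pos [559.5 152.7 144.3] yaw 0.1618 tilt [ 0.  0. -1.] w 0.4 tool delta [-2.2  0.4  5.8]
[ 1.00256635 -1.37008594  0.18884193]
```

{"op": "arm_command", "data": {
  "series": [
    {"linear": [-0.0009, 0.0001, 0.0018], "turn": 0},
    {"linear": [-0.0006, 0.0001, 0.0014], "turn": 0},
    {"linear": [-0.0004, 0, 0.0009], "turn": 0}
  ]
}}

```text
t: 17.2
ee_pos: [557.6, 152.2, 140.2]
orientation: [-3.131, -0.254, 0.0]
ft_force: [0.1, -1.0, 2.2]
width: 0.3
grasp_force: 0.8
```

{"op": "arm_command", "data": {
  "series": [
    {"linear": [-0.0004, 0, 0.0009], "turn": 0},
    {"linear": [-0.0004, 0, 0.0009], "turn": 0}
  ]
}}

```text
t: 17.4
ee_pos: [556.8, 152.1, 138.5]
orientation: [3.131, 0.254, 0.0]
ft_force: [0.7, -1.3, 2.9]
width: 0.8
grasp_force: 1.7
```

{"op": "arm_command", "data": {
  "series": [
    {"linear": [-0.0004, 0, 0.0009], "turn": 0},
    {"linear": [-0.0002, 0, 0.0005], "turn": 0}
  ]
}}

```text
t: 17.6
ee_pos: [556.9, 152.0, 138.0]
orientation: [3.131, 0.254, 0.002]
ft_force: [-0.6, -3.4, 12.0]
width: 0.3
grasp_force: 5.0
```

{"op": "arm_command", "data": {
  "series": [
    {"linear": [-0.0003, 0, 0.0006], "turn": 0},
    {"linear": [-0.0002, 0, 0.0003], "turn": 0},
    {"linear": [0, 0, 0], "turn": 0}
  ]
}}

```text
t: 17.9
ee_pos: [556.8, 152.0, 137.9]
orientation: [-3.131, -0.254, -0.004]
ft_force: [-0.4, -2.8, 15.3]
width: 0.6
grasp_force: 6.0
```

```bash
python3 -c "
from fr import *
go(tcp(0.));print(ctrl.get_obs()['ft_force'])
# button: push point; TCP so that finger -y face touches button's +y side
def red(n):
    d=ctrl.get_image(n);h=cv2.cvtColor(d['frame'],cv2.COLOR_BGR2HSV);m=cv2.inRange(h,(0,170,60),(6,255,255))|cv2.inRange(h,(174,170,60),(180,255,255))
    k,l,s,c=cv2.connectedComponentsWithStats(m);e=proj(d,board(q,(30,85,58)))[0];
    print(n,e.round(),[(s[i].tolist()) for i in range(1,k) if s[i][4]>20])
    i=1+int(np.argmin(np.linalg.norm(c[1:]-e,axis=1)));cn=np.argwhere(l==i)[:,::-1].astype(np.float32);r=cv2.minAreaRect(cn);print(cv2.boxPoints(r).round(1).tolist())
    a0=lambda a:np.linalg.norm(proj(d,board(q,[(x*np.cos(a),92-x*np.sin(a),58) for x in(-20,64)])).mean(0)-c[i])
    A=np.arange(-.3,2,.01);print('angle',A[np.argmin([a0(a) for a in A])],min(a0(a) for a in A))
red('top');red('scene')"
```

```text
t 17.9 pos [556.8 152.  137.9] yaw 0.1619 tilt [ 0.002  0.    -1.   ] w 0.6 tool delta [ 0.5  0.1 -0.6]
[-0.3653087  -2.83687589 15.33491637]
top [275. 230.] [[77, 70, 8, 9, 37], [270, 229, 9, 18, 118]]
[[270.0, 229.0], [278.0, 229.0], [278.0, 246.0], [270.0, 246.0]]
angle 0.32000000000000056 10.179935461458966
scene [352. 246.] [[352, 234, 9, 6, 34], [348, 242, 12, 16, 105], [346, 260, 7, 9, 43], [608, 424, 16, 24, 129]]
[[346.1000061035156, 254.3000030517578], [351.70001220703125, 239.60000610351562], [359.5, 242.60000610351562], [353.8999938964844, 257.29998779296875]]
angle 0.33000000000000057 1.7634662528045915
```

The frame is home: z holds at 138 against 15 N, as predicted. Next I work out the button path, ending with the finger face flush on the button's uphill side, which sets it square.

```bash
cat > bt.py <<'E'
from fr import *
def bt(b,off=0,r=55,zl=41):
    s=np.array([np.sin(b),np.cos(b)]);u=np.array([np.cos(b),-np.sin(b)])
    p=np.array([0,92])+u*(r+17.3*np.cos(b)-13.5*np.sin(b))+s*(9+off+17.3*np.sin(b)+13.5*np.cos(b))
    return board(q,(*p,zl+21.4))[0]
E
python3 - <<'E'
from bt import *
st=bt(.25,12);print("standoff",st.round(1));go(st)
B=np.r_[.25,np.linspace(.33,1.571,18)]
W=[st]+[bt(b) for b in B]
print((np.diff(W,axis=0)@Rt).round(1).tolist(),W[-1].round(1))
E
```

```text
standoff [504.6  56.3 174.4]
t 18.0 pos [556.8 152.  137.9] yaw 0.1619 tilt [ 0.003  0.    -1.   ] w 0.4 tool delta [-66.8  86.  -36.7]
[[2.7, -11.6, 1.3], [0.5, -4.4, 0.2], [0.7, -4.0, 0.4], [1.0, -3.9, 0.5], [1.3, -3.8, 0.6], [1.5, -3.7, 0.7], [1.7, -3.6, 0.8], [2.0, -3.4, 1.0], [2.2, -3.3, 1.1], [2.4, -3.1, 1.2], [2.6, -2.9, 1.3], [2.8, -2.6, 1.3], [2.9, -2.4, 1.4], [3.1, -2.2, 1.5], [3.2, -1.9, 1.6], [3.3, -1.6, 1.6], [3.4, -1.4, 1.7], [3.5, -1.1, 1.7], [3.6, -0.8, 1.7]] [538.5 124.5 152.9]
```

{"op": "arm_command", "data": {
  "series": [
    {"linear": [0, 0, -0.008], "turn": 0},
    {"linear": [0, 0, -0.022], "turn": 0},
    {"linear": [0, 0, -0.03], "turn": 0},
    {"linear": [-0.007, 0.009, -0.025], "turn": 0},
    {"linear": [-0.014, 0.019, -0.01], "turn": 0},
    {"linear": [-0.018, 0.023, 0], "turn": 0},
    {"linear": [-0.016, 0.02, 0], "turn": 0},
    {"linear": [-0.009, 0.011, 0], "turn": 0},
    {"linear": [-0.003, 0.004, 0.01], "turn": 0},
    {"linear": [0, 0, 0.01], "turn": 0}
  ]
}}

```text
t: 19.0
ee_pos: [503.6, 56.1, 210.6]
orientation: [-3.131, -0.252, -0.001]
ft_force: [-0.9, -0.1, -0.5]
width: 0.5
grasp_force: 0.0
```

```bash
python3 -c "
from bt import *
go(bt(.25,12))
d=ctrl.get_image('scene');h=cv2.cvtColor(d['frame'],cv2.COLOR_BGR2HSV);m=cv2.inRange(h,(60,80,20),(90,255,255));P=[(x,y,z) for x in(-80,80) for y,z in((60,38),(60,28),(-85,38))]
m[:,510:]=0;m[:190]=0;k,l,s,c=cv2.connectedComponentsWithStats(m);i=1+s[1:,4].argmax();print(s[i],proj(d,board(q,P)).round().tolist())"
```

```text
t 19.0 pos [503.6  56.1 210.6] yaw 0.1609 tilt [ 0.001 -0.    -1.   ] w 0.5 tool delta [ 1.   0.  36.1]
[ 361  229   70   67 3363] [[367.0, 295.0], [367.0, 296.0], [432.0, 292.0], [360.0, 229.0], [360.0, 231.0], [422.0, 226.0]]
```

{"op": "arm_command", "data": {
  "series": [
    {"linear": [0.001, 0, 0.012], "turn": 0},
    {"linear": [0, 0, 0.014], "turn": 0},
    {"linear": [0, 0, 0.008], "turn": 0},
    {"linear": [0, 0, 0.002], "turn": 0},
    {"linear": [0, 0, 0], "turn": 0}
  ]
}}

```text
t: 19.55
ee_pos: [504.4, 56.6, 174.6]
orientation: [-3.131, -0.254, 0.002]
ft_force: [0.3, -0.5, 0.2]
width: 0.6
grasp_force: 0.0
```

{"op": "arm_command", "data": {
  "series": [
    {"linear": [0.0013, -0.0058, 0.0006], "turn": 0},
    {"linear": [0.0014, -0.0058, 0.0007], "turn": 0},
    {"linear": [0.0005, -0.0044, 0.0002], "turn": 0},
    {"linear": [0.0007, -0.004, 0.0004], "turn": 0},
    {"linear": [0.001, -0.0039, 0.0005], "turn": 0},
    {"linear": [0.0013, -0.0038, 0.0006], "turn": 0}
  ]
}}

```text
t: 20.15
ee_pos: [506.0, 85.0, 172.2]
orientation: [3.131, 0.254, -0.0]
ft_force: [-1.0, -1.1, 1.4]
width: 0.2
grasp_force: 0.6
```

```bash
python3 -c "
from bt import *
go(bt(.33+3*.073));print(ctrl.get_obs()['ft_force'])"
```

```text
t 20.1 pos [506.   85.  172.2] yaw 0.1619 tilt [-0.  0. -1.] w 0.2 tool delta [0.1 0.4 0.8]
[-0.99855084 -1.09266309  1.44166302]
```

Contact at about 1.5 N, so the button is moving. Continuing to the last few steps.

{"op": "arm_command", "data": {
  "series": [
    {"linear": [0.0015, -0.0037, 0.0007], "turn": 0},
    {"linear": [0.0017, -0.0036, 0.0008], "turn": 0},
    {"linear": [0.002, -0.0034, 0.001], "turn": 0},
    {"linear": [0.0022, -0.0033, 0.0011], "turn": 0},
    {"linear": [0.0024, -0.0031, 0.0012], "turn": 0},
    {"linear": [0.0026, -0.0029, 0.0013], "turn": 0},
    {"linear": [0.0028, -0.0026, 0.0013], "turn": 0},
    {"linear": [0.0029, -0.0024, 0.0014], "turn": 0}
  ]
}}

```text
t: 20.95
ee_pos: [520.1, 112.6, 163.2]
orientation: [-3.131, -0.254, 0.0]
ft_force: [-1.3, 1.0, -0.2]
width: 0.3
grasp_force: 0.7
```

{"op": "arm_command", "data": {
  "series": [
    {"linear": [0.0031, -0.0022, 0.0015], "turn": 0},
    {"linear": [0.0032, -0.0019, 0.0016], "turn": 0},
    {"linear": [0.0033, -0.0016, 0.0016], "turn": 0},
    {"linear": [0.0034, -0.0014, 0.0017], "turn": 0},
    {"linear": [0.0035, -0.0011, 0.0017], "turn": 0},
    {"linear": [0.0018, -0.0004, 0.0009], "turn": 0},
    {"linear": [0, 0, 0], "turn": 0}
  ]
}}

```text
t: 21.65
ee_pos: [537.0, 123.8, 154.2]
orientation: [-3.131, -0.254, -0.0]
ft_force: [-0.2, 0.8, 0.9]
width: 0.8
grasp_force: 0.1
```

```bash
cat >> bt.py <<'E'
def red():
    for n in("top","scene"):
        d=ctrl.get_image(n);h=cv2.cvtColor(d['frame'],cv2.COLOR_BGR2HSV);m=cv2.inRange(h,(0,150,50),(7,255,255))|cv2.inRange(h,(173,150,50),(180,255,255))
        e=proj(d,board(q,[(-40,20,50),(70,115,50)])).astype(int);a=np.sort(e,0);M=np.zeros_like(m);M[a[0,1]:a[1,1],a[0,0]:a[1,0]]=1
        P=np.argwhere((m>0)&(M>0))[:,::-1]
        # back-project red pixels to plane z=58 of board
        Rc=cv2.Rodrigues(np.array(d["rvec"]))[0];o=-Rc.T@np.array(d["tvec"]).ravel()-q[:3];V=np.c_[P,np.ones(len(P))]@np.linalg.inv(K(d)).T@Rc;nn=Rb(q[3])[:,2]
        X=((o+V*((58-nn@o)/(V@nn))[:,None])@Rb(q[3]))[:,:2]
        if len(X)<15:print(n,len(X));continue
        l=cv2.fitLine(X.astype(np.float32),cv2.DIST_L2,0,.01,.01).ravel();t=np.arctan2(-l[1],l[0])%np.pi;print(n,len(X),"angle %.3f"%t,X.min(0).round(),X.max(0).round(),"mean",X.mean(0).round(1))
E
python3 -c "
from bt import *
go(bt(1.571));print(ctrl.get_obs()['ft_force']);red()"
```

```text
t 21.6 pos [537.  123.8 154.2] yaw 0.1618 tilt [ 0.  0. -1.] w 0.8 tool delta [ 1.6 -0.4  1.3]
[-0.17663815  0.8035029   0.91953729]
top 20 angle 3.121 [-4. 98.] [ 18. 103.] mean [  6.1 100.9]
scene 270 angle 1.515 [-14.  31.] [  9. 112.] mean [-3.5 69.3]
```

{"op": "arm_command", "data": {
  "series": [
    {"linear": [0.0009, -0.0002, 0.0005], "turn": 0},
    {"linear": [0.0009, -0.0002, 0.0005], "turn": 0},
    {"linear": [0, 0, 0], "turn": 0}
  ]
}}

```text
t: 22.05
ee_pos: [538.5, 124.3, 153.4]
orientation: [3.131, 0.254, 0.0]
ft_force: [-0.3, -0.6, 0.6]
width: 0.5
grasp_force: 0.5
```

```bash
python3 -c "
from bt import *
go(bt(1.571));print(ctrl.get_obs()['ft_force']);red()"
```

```text
t 22.1 pos [538.5 124.3 153.4] yaw 0.1617 tilt [ 0.  0. -1.] w 0.5 tool delta [ 0.1 -0.1  0.5]
[-0.25463223 -0.57813477  0.58005829]
top 20 angle 3.099 [-4. 98.] [ 18. 103.] mean [  6.5 100.6]
scene 280 angle 1.544 [-15.  31.] [  9. 112.] mean [-4.4 69.4]
```

{"op": "arm_command", "data": {
  "series": [
    {"linear": [-0.006, 0, -0.004], "turn": 0},
    {"linear": [-0.015, 0, -0.015], "turn": 0},
    {"linear": [-0.02, 0, -0.03], "turn": 0},
    {"linear": [-0.02, 0, -0.04], "turn": 0},
    {"linear": [-0.01, 0, -0.04], "turn": 0},
    {"linear": [0, 0, -0.03], "turn": 0},
    {"linear": [0, 0, -0.015], "turn": 0},
    {"linear": [0, 0, 0], "turn": 0},
    {"linear": [0, 0, 0], "turn": 0}
  ]
}}

```text
t: 23.05
ee_pos: [467.8, 112.9, 327.0]
orientation: [-3.131, -0.254, -0.0]
ft_force: [0.0, 0.7, -0.8]
width: 0.4
grasp_force: 0.0
```

```bash
python3 -c "
from bt import *
go(bt(1.571));red()
d=ctrl.get_image('wrist');pickle.dump(d,open('w9.pkl','wb'));s=ctrl.get_image('scene')
c=np.zeros((600,800,3),np.uint8);c[:]=cv2.resize(d['frame'],(800,600),interpolation=cv2.INTER_CUBIC)
c[360:600,400:800]=cv2.resize(s['frame'][220:310,310:460],(400,240),interpolation=cv2.INTER_CUBIC)
cv2.imwrite('pics/w9.png',c)
for b in(1.47,1.571,1.67):print((1.25*proj(d,board(q,[(r*np.cos(b)+w*np.sin(b),92-r*np.sin(b)+w*np.cos(b),58) for r,w in((64,-9),(64,9),(-20,-9),(-20,9))]))).round().tolist())
print((1.25*proj(d,board(q,[(80,60,38),(-80,60,38)]))).round())"
```

```text
t 23.1 pos [467.8 112.9 327. ] yaw 0.1618 tilt [ 0. -0. -1.] w 0.4 tool delta [ 71.7  -0.  174.1]
top 119 angle 1.740 [-6. 74.] [ 19. 112.] mean [ 7.8 94.1]
scene 287 angle 1.582 [-15.  30.] [  8. 112.] mean [-4.1 70.3]
[[362.0, 145.0], [364.0, 169.0], [482.0, 133.0], [486.0, 157.0]]
[[363.0, 136.0], [362.0, 160.0], [484.0, 136.0], [485.0, 160.0]]
[[364.0, 128.0], [362.0, 152.0], [485.0, 139.0], [483.0, 163.0]]
[[409. 268.]
 [407.  66.]]
```

View pics/w9.png

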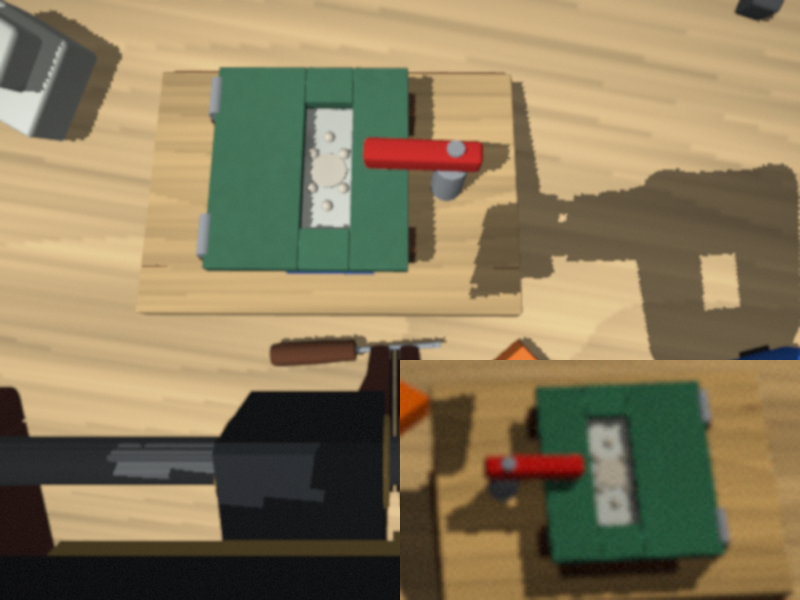

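The button lies across the frame's edge from (365,152) to (483,156), and the frame is flat. It may be overturned slightly, so I measure the tilt from the edge.

```bash
python3 -c "
from bt import *
d=pickle.load(open('w9.pkl','rb'));h=cv2.cvtColor(d['frame'],cv2.COLOR_BGR2HSV)
m=(cv2.inRange(h,(0,150,50),(8,255,255))|cv2.inRange(h,(172,150,50),(180,255,255)))
top=np.array([(u,np.flatnonzero(m[100:140,u])[0]+100) for u in range(296,382) if m[100:140,u].any()],float)
bot=np.array([(u,np.flatnonzero(m[100:150,u])[-1]+100) for u in range(296,382) if m[100:150,u].any()],float)
for e in(top,bot):
    k=np.polyfit(*e.T,1);r=e[:,1]-np.polyval(k,e[:,0]);e=e[abs(r)<1.5];k=np.polyfit(*e.T,1);print('slope %.4f'%k[0],len(e))
for b in(1.52,1.571,1.62):
    for w,z in((-9,58),(9,58),(9,40)):
        P=proj(d,board(q,[(r*np.cos(b)+w*np.sin(b),92-r*np.sin(b)+w*np.cos(b),z) for r in(64,-20)]));print(b,w,z,'%.4f'%((P[1]-P[0])[1]/(P[1]-P[0])[0]),P[0].round(1),P[1].round(1))
g=cv2.inRange(h,(50,80,30),(90,255,255));
ed=np.array([(u,np.flatnonzero(g[150:230,u])[-1]+150) for u in range(170,320,2)],float);k=np.polyfit(*ed.T,1);print('frame lower edge slope %.4f'%k[0])
P=proj(d,board(q,[(80,-85,38),(80,60,38)]));print('%.4f'%((P[1]-P[0])[1]/(P[1]-P[0])[0]))
"
```

```text
slope 0.0289 34
slope 0.0346 86
1.52 -9 58 -0.0491 [289.6 112.5] [386.4 107.7]
1.52 9 58 -0.0496 [290.4 131.7] [388.3 126.8]
1.52 9 40 -0.0499 [291.8 141.5] [384.4 136.8]
1.571 -9 58 -0.0025 [290.1 109. ] [387.  108.8]
1.571 9 58 -0.0025 [289.8 128.2] [387.8 128. ]
1.571 9 40 -0.0025 [291.2 138.1] [384.  137.9]
1.62 -9 58 0.0422 [290.7 105.7] [387.5 109.8]
1.62 9 58 0.0427 [289.5 124.8] [387.3 129. ]
1.62 9 40 0.0429 [290.8 134.9] [383.5 138.9]
frame lower edge slope 0.0120
-0.0027
```

```bash
python3 -c "
from workcell import ctrl
print(ctrl.close_job())"
```

```text
the job is handed in; nothing more can be done
None
```

I handed the job in at about 23 s. The tile is on the easel against the ledge, the frame is fully down over it, and the turnbutton is across the frame's edge, about 0.02 rad (1°) past square by my last image measurement.

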